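Glaze the window cells on a propped arm

ROBOT

A 6-joint arm with a two-finger parallel gripper is mounted at the origin on the work surface. World frame = base frame: x ahead of the robot, y to its left, z up, the work surface at z = 0. Lengths are in mm, angles in rad, forces in N, time in s.
With the tool pointing down it reaches from about 275 to 750 mm from the base axis. Payload 10.2 kg.
Tool frame: the origin (TCP) lies between the finger pads; the fingertips stand 22 mm ahead of it and the grasp point (between the pads) lies 3 mm ahead of it (ctrl.nose_length is the distance from the TCP to the fingertips, in mm); z points along the fingers, y is the line along which they close (so a half turn about z gives the same grasp; the last joint's range is limited). The gripper opens to 85 mm and grips with 20 to 120 N. Pads are 22 mm wide; open, the fingers measure 114 mm over their backs; the gripper's body (76 mm by 85 mm) begins 54 mm behind the grasp point. The pads swing forward as they close: fully open they stand 13 mm farther back than shut.
Start: joints at [0.986, 0.313, 1.498, -0, 1.331, -0.223], TCP at [185.841, 491.014, 253.294] pointing down, gripper open.
Joint ranges: [-2.94, 2.94], [-0.97, 2.17], [0.19, 2.56], [-1.23, 4.37], [0.02, 3.11], [-2.88, 2.88]. Speed limits (rad/s): [2.39, 2.39, 3.01, 3.14, 3.14, 3.14].

INTERFACE

Orientations are given as a unit quaternion [w, x, y, z].
In Python, from rig import sense, imaging, ctrl gives the robot as it stands. The module is installed in compiled form; this text tells all that it offers.
- The arm moves only by the tool apply_moves, never from a script. Its argument "commands" is a list of rows, each a list of 5 numbers: the gripper command: -1 is fully open, 1 is shut, values between are in proportion, then the shift along the tool's x, y, z in mm, then the turn about the tool's z in degrees. A call has 1 to 20 rows; each row shifts and turns the commanded pose from where the row before left it, along the tool's axes as they then stand; what a row does not reach is not made up. A row lasts 1/8 s, in which the tool goes at most 62.5 mm and 10.7 degrees, less where a joint would pass 70% of its speed; a pose out of reach is approached as far as the arm can. A call is refused whole if a number of a shift passes 62.5 or a number of a turn 10.7, either way. A call with a gripper value outside its range is refused whole. The fingers move at their own pace and stop on an object; "newtons" is the grip in N (left out, the last holds). Time passes only in rows, so rows that do not move let the fingers close. It gives the time, the measured TCP pose, the force, the opening and the grip force at its end, in the units of the state.
- sense(): the state, without advancing time (a new reading comes with each control period).
- imaging.capture(name): name is "scene" or "top" or "wrist"; returns the picture (480x640x3 uint8, blue, green, red); there is no depth.
- imaging.calibration(name): a dict with "camera_matrix" (3x3 intrinsics, pixels), "k1" (the pictures are not rectified: a ray, as slopes to the right and down, at radius r is drawn at 1 + k1 r^2 times it, then the intrinsics apply), "world_to_cam" (4x4, takes a point from world to camera coordinates). Camera axes: x right, y up, looking along -z (the intrinsics and any distortion apply to the point x, -y, -z); pixel columns grow to the right and rows downward; lengths in mm; the calibration is good to about 2 mm. A picture is of the moment at which its call begins: read the wrist's pose just before it. calibration takes no time and is no camera call; for the wrist camera it gives the pose at the moment of the call.
- ctrl.finish_job(): hands the job in; it is judged then, once.
The state is a dict: "time_s": time; "joints": joint angles; "dq": joint speeds; "tau": joint torques, N m; "eef_pos": TCP position; "ee_rot": TCP orientation; "force": force on the tool from outside, world axes, zero at the start; "wrist_torque": the same for the moment, N m; "grip_width": opening from 0.0 (shut) to 1.0 (fully open); "grip_force": force on a finger pad.
Only numpy, scipy, OpenCV 4.12 (cv2) and the standard library are available. Lean on these libraries where they do the work, as an engineer would, in place of code of your own. Each camera call takes 0.05 s, during which the arm holds its last target. There are 200 camera calls.

TASK

The two window cells are on an arm that overhangs the bench: first turn the knob of the lab jack so that its platform comes up until it just touches the underside of the arm, supporting it without lifting it noticeably. Then drop each window glass that is on the bench into a cell of its own, flat in its pocket, and screw a retaining ring down on it until it is snug. If that leaves a cell without a glass, cover it with the white dust cap, rim down; leave the other things on the bench where they are.

Things in the scene. Friction and masses are not known exactly. Their poses are not given: they have to be found in the camera images.
- glass0_center (a point): round window glass, 60 mm diameter, 14 mm thick, clear with a slight tint, 100 g, lying flat; either face may be up. This point is at its centre (7 mm above its underside). May be absent (None)
- glass1_center (a point): a second such glass, the same; may be absent (None)
- ring0_center (a point): black retaining ring, right way up, 150 g, 39 mm high. Skirt 84 mm outside, 77 mm inside diameter, 19 mm high; flange 4 mm thick with a 48 mm hole, its underside presses on the glass; above it a knurled collar 60 mm diameter, 16 mm high, to grip. Inside the skirt are three thread lugs, see ring1. This point: on its axis, half-way up (19.5 mm above its lower edge); z up, out of the collar
- ring1_center (a point): a second ring, the same. Each ring's three lugs lie at 0, 120 and 240 degrees from its own x axis (white dots on the flange mark them); they reach in to 70 mm diameter, 0.5 to 4 mm above the ring's lower edge, 9 mm wide. About 0.6 N m makes it snug; it stays so when let go. This point: on its axis, half-way up (19.5 mm above its lower edge)
- cell0 (a point): window cell nearer the post, on the overhanging arm: an upright aluminium neck 67 mm diameter (rim bevelled to 64.6 mm), 20 mm high, round pocket 62.4 mm diameter, 7 mm deep. This point: on its axis, level with its rim; z up, frame turns with the stand. A seated glass has its centre level with this point (7 mm stands proud). The neck carries a coarse outside thread, see cell1
- cell1 (a point): the other cell, same as cell0. Thread of both: right-hand, three ribs 3 mm thick, 75 mm diameter, starting 1 mm under the rim at 0, 120, 240 degrees from the frame's x axis, down clockwise for half a turn each, 24 mm per turn. A ring set on level rests with its lugs on the ribs; turned clockwise they pass under the next starts; 60 degrees on it meets the glass (ring centre 7.5 mm above this point)
- cell_arm (a joint): spring flex of the overhanging arm (an aluminium plate 90 x 360 x 12 mm clamped on a post at its +y end, its free end toward -y): 0 at rest, positive when its free end is pushed up, negative when it sags; 0.01 rad is about 2.9 mm above the jack. About 10 N lifts it by 1 mm there
- underside (a point): point on the underside of the arm above the jack platform, about 95 mm above the bench; z up
- platform_top (a point): middle of the flat top of the jack's aluminium platform (75 x 90 mm), under the arm's free end; starts 6 to 12 mm below the arm
- knob_grip (a point): centre of the jack's round black knob: 48 mm diameter, 24 mm high, upright axis, on top of the jack's column just beyond the arm's free end; this point is on the axis half-way up (139 mm above the bench; the column's top is 21 mm lower)
- jack_knob (a joint): angle of the jack's knob, rad, grows clockwise seen from above and raises the platform 3.18 mm per rad (20 mm per turn); stays where it is left; friction about 0.09 N m
- cap_center (a point): white plastic dust cap, lying rim down, 60 g, 33 mm high: skirt 86 mm outside, 79 mm inside diameter, open 16 mm deep; closed top; on it a round grip hub 56 mm diameter, 14 mm high. Goes over a cell's neck and rests with its inside on the rim (this point then 0.5 mm above the cell point). This point: on its axis, half-way up (16.5 mm above the rim); z up, out of the hub
- post_holder: bystander: small black post holder bolted to the bench, 32 mm diameter, 62 mm high, among the loose parts; origin at its foot
- objective: bystander: loose microscope objective standing on the bench, 35 mm diameter, 48 mm high; origin at its foot
- tissue_box: bystander: loose cardboard box of lens tissue, 75 x 120 x 60 mm; origin at its underside
- post_clamp: bystander: loose black post clamp, 62 x 34 x 22 mm; origin at its underside
- driver: bystander: loose screwdriver, 200 mm long, at the far right; origin at its underside
- wash_bottle: bystander: loose white bottle, 60 mm diameter, 140 mm high, near right; origin at its underside
Mind the look-alikes: they are no part of the job. Leave any orange or yellow look-alike of the part that bears ring0_center alone.

How it is judged (in metres and radians):
On the way, in this order (a step that is already met when the one before it is completed fails the run):
1. the jack's platform touches the underside of the arm and has lifted it less than 2.6 mm (contact force between jack_platform and cell_arm above 0.5 N and value of joint cell_arm below 0.009 rad), for 0.2 s.
2. every glass on the bench lies flat in a cell (((z of glass0_center in the frame of cell0 between -0.0015 and 0.0012 m and horizontal distance between glass0_center and cell0 below 0.003 m and angle between the z axis of glass0_center and the z axis of cell0, either way round below 0.05 rad) or (z of glass0_center in the frame of cell1 between -0.0015 and 0.0012 m and horizontal distance between glass0_center and cell1 below 0.003 m and angle between the z axis of glass0_center and the z axis of cell1, either way round below 0.05 rad)) and ((z of glass1_center in the frame of cell0 between -0.0015 and 0.0012 m and horizontal distance between glass1_center and cell0 below 0.003 m and angle between the z axis of glass1_center and the z axis of cell0, either way round below 0.05 rad) or (z of glass1_center in the frame of cell1 between -0.0015 and 0.0012 m and horizontal distance between glass1_center and cell1 below 0.003 m and angle between the z axis of glass1_center and the z axis of cell1, either way round below 0.05 rad))), for 0.2 s.
At the end, for the whole second after the job is handed in: platform pressing on the arm over 0.5 N, arm lifted under 2.6 mm; every glass flat in a pocket (1.5 mm up, 3 mm sideways), a ring screwed down on it: centre 6.0 to 8.8 mm above the cell point, level within 3 degrees, pressing over 4 N; a cell without glass capped rim down (5 mm sideways) (all of step 1 and (((z of glass0_center in the frame of cell0 between -0.0015 and 0.0012 m and horizontal distance between glass0_center and cell0 below 0.003 m and angle between the z axis of glass0_center and the z axis of cell0, either way round below 0.05 rad) and ((z of ring0_center in the frame of cell0 between 0.006 and 0.0088 m and horizontal distance between ring0_center and cell0 below 0.003 m and angle between the z axis of ring0_center and the z axis of cell0, either way round below 0.05 rad and angle between ring0_center's own z axis and vertical below 0.3 rad and linear speed of ring0 below 0.02 m/s and contact force between ring0 and glass0 above 4 N) or (z of ring1_center in the frame of cell0 between 0.006 and 0.0088 m and horizontal distance between ring1_center and cell0 below 0.003 m and angle between the z axis of ring1_center and the z axis of cell0, either way round below 0.05 rad and angle between ring1_center's own z axis and vertical below 0.3 rad and linear speed of ring1 below 0.02 m/s and contact force between ring1 and glass0 above 4 N))) or ((z of glass0_center in the frame of cell1 between -0.0015 and 0.0012 m and horizontal distance between glass0_center and cell1 below 0.003 m and angle between the z axis of glass0_center and the z axis of cell1, either way round below 0.05 rad) and ((z of ring0_center in the frame of cell1 between 0.006 and 0.0088 m and horizontal distance between ring0_center and cell1 below 0.003 m and angle between the z axis of ring0_center and the z axis of cell1, either way round below 0.05 rad and angle between ring0_center's own z axis and vertical below 0.3 rad and linear speed of ring0 below 0.02 m/s and contact force between ring0 and glass0 above 4 N) or (z of ring1_center in the frame of cell1 between 0.006 and 0.0088 m and horizontal distance between ring1_center and cell1 below 0.003 m and angle between the z axis of ring1_center and the z axis of cell1, either way round below 0.05 rad and angle between ring1_center's own z axis and vertical below 0.3 rad and linear speed of ring1 below 0.02 m/s and contact force between ring1 and glass0 above 4 N)))) and (((z of glass1_center in the frame of cell0 between -0.0015 and 0.0012 m and horizontal distance between glass1_center and cell0 below 0.003 m and angle between the z axis of glass1_center and the z axis of cell0, either way round below 0.05 rad) and ((z of ring0_center in the frame of cell0 between 0.006 and 0.0088 m and horizontal distance between ring0_center and cell0 below 0.003 m and angle between the z axis of ring0_center and the z axis of cell0, either way round below 0.05 rad and angle between ring0_center's own z axis and vertical below 0.3 rad and linear speed of ring0 below 0.02 m/s and contact force between ring0 and glass1 above 4 N) or (z of ring1_center in the frame of cell0 between 0.006 and 0.0088 m and horizontal distance between ring1_center and cell0 below 0.003 m and angle between the z axis of ring1_center and the z axis of cell0, either way round below 0.05 rad and angle between ring1_center's own z axis and vertical below 0.3 rad and linear speed of ring1 below 0.02 m/s and contact force between ring1 and glass1 above 4 N))) or ((z of glass1_center in the frame of cell1 between -0.0015 and 0.0012 m and horizontal distance between glass1_center and cell1 below 0.003 m and angle between the z axis of glass1_center and the z axis of cell1, either way round below 0.05 rad) and ((z of ring0_center in the frame of cell1 between 0.006 and 0.0088 m and horizontal distance between ring0_center and cell1 below 0.003 m and angle between the z axis of ring0_center and the z axis of cell1, either way round below 0.05 rad and angle between ring0_center's own z axis and vertical below 0.3 rad and linear speed of ring0 below 0.02 m/s and contact force between ring0 and glass1 above 4 N) or (z of ring1_center in the frame of cell1 between 0.006 and 0.0088 m and horizontal distance between ring1_center and cell1 below 0.003 m and angle between the z axis of ring1_center and the z axis of cell1, either way round below 0.05 rad and angle between ring1_center's own z axis and vertical below 0.3 rad and linear speed of ring1 below 0.02 m/s and contact force between ring1 and glass1 above 4 N)))) and ((z of glass0_center in the frame of cell0 between -0.0015 and 0.0012 m and horizontal distance between glass0_center and cell0 below 0.003 m and angle between the z axis of glass0_center and the z axis of cell0, either way round below 0.05 rad) or (z of glass1_center in the frame of cell0 between -0.0015 and 0.0012 m and horizontal distance between glass1_center and cell0 below 0.003 m and angle between the z axis of glass1_center and the z axis of cell0, either way round below 0.05 rad) or (z of cap_center in the frame of cell0 between -0.0015 and 0.0025 m and horizontal distance between cap_center and cell0 below 0.005 m and angle between the z axis of cap_center and the z axis of cell0, either way round below 0.05 rad and angle between cap_center's own z axis and vertical below 0.3 rad and linear speed of cap below 0.02 m/s)) and ((z of glass0_center in the frame of cell1 between -0.0015 and 0.0012 m and horizontal distance between glass0_center and cell1 below 0.003 m and angle between the z axis of glass0_center and the z axis of cell1, either way round below 0.05 rad) or (z of glass1_center in the frame of cell1 between -0.0015 and 0.0012 m and horizontal distance between glass1_center and cell1 below 0.003 m and angle between the z axis of glass1_center and the z axis of cell1, either way round below 0.05 rad) or (z of cap_center in the frame of cell1 between -0.0015 and 0.0025 m and horizontal distance between cap_center and cell1 below 0.005 m and angle between the z axis of cap_center and the z axis of cell1, either way round below 0.05 rad and angle between cap_center's own z axis and vertical below 0.3 rad and linear speed of cap below 0.02 m/s)) and linear speed of each of glass0, glass1 below 0.02 m/s); the robot touches nothing.
It fails at once if the arm is forced up by more than 5 mm above the jack (value of joint cell_arm above 0.018 rad).
It fails at once if a bystander is knocked over or moved by more than 40 mm (distance of any of objective, tissue_box, post_clamp, driver, wash_bottle from where it was at the start of the episode above 0.04 m or angle between any of objective, wash_bottle's own z axis and vertical above 0.6 rad).
Of glass0, glass1 only 1 to 2 are there at a start; the rules pass over those that are not, and their reading is None.
At some moment in a run one of glass0, glass1, ring0, ring1 may be knocked a few centimetres aside while the robot is not near it.
It also fails if it takes over 210 s, if anything falls off the work surface, if the arm or the gripper's body presses on something with over 40 N, if the wrist force passes 120 N, or if a joint passes its speed limit or range.

## Working session

There is one attempt and no reset: what is moved stays moved. The work goes in short steps, Python scripts to look and compute and a tool call to move; the robot and the scene stay as the last step left them, time stands still between calls to the robot, and variables do not carry over. Pictures are saved under pics/ and viewed, at most 14 in all, crops included, and the job is handed in when it is done.

Besides the shell and the picture viewer there is one more tool, called after "Call:" as name(argument=value, ...), one argument or row to a line, values as JSON. apply_moves: Moves the arm, as the interface text tells. Its arguments: {"type":"object","properties":{"commands":{"type":"array","items":{"type":"array","items":{"type":"number"}}},"newtons":{"type":"number"}},"required":["commands"]}

```bash
mkdir -p pics; cat > h.py <<'E'
import numpy as np, cv2
from rig import sense, imaging, ctrl
def cal(n):
    c=imaging.calibration(n); return np.array(c["camera_matrix"],float),float(c["k1"]),np.array(c["world_to_cam"],float)
def ray(c,u,v):
    K,k1,T=c
    d=np.array([(u-K[0,2])/K[0,0],(v-K[1,2])/K[1,1]]); s=d.copy()
    for _ in range(20): s=d/(1+k1*(s@s))
    r=T[:3,:3].T@np.array([s[0],-s[1],-1.0]); o=-T[:3,:3].T@T[:3,3]
    return o,r
def onz(c,u,v,z):
    o,r=ray(c,u,v); return o+r*(z-o[2])/r[2]
def proj(c,p):
    K,k1,T=c
    q=T[:3,:3]@np.asarray(p,float)+T[:3,3]; s=np.array([q[0],-q[1]])/-q[2]
    s=s*(1+k1*(s@s)); return np.array([K[0,0]*s[0]+K[0,2],K[1,1]*s[1]+K[1,2]])
def tri(c1,p1,c2,p2):
    o1,r1=ray(c1,*p1);o2,r2=ray(c2,*p2)
    t=np.linalg.lstsq(np.c_[r1,-r2],o2-o1,rcond=None)[0]
    return (o1+r1*t[0]+o2+r2*t[1])/2, np.linalg.norm(o1+r1*t[0]-o2-r2*t[1])
def snap(n,f):
    c=cal(n); im=np.array(imaging.capture(n)); cv2.imwrite('pics/'+f,im); return c,im
E
python3 - <<'E'
from h import *
s=sense();print(s)
for n in("scene","top","wrist"):
    c,im=snap(n,n+'0.png');print(n,c[0].round(1).tolist(),c[1],(-c[2][:3,:3].T@c[2][:3,3]).round(0),c[2][:3,:3].round(2).tolist())
print(ctrl.nose_length)
E
```

```text
{'time_s': 0.0, 'joints': array([ 9.85594405e-01,  3.13444108e-01,  1.49846689e+00,  2.08882995e-05,
        1.33098163e+00, -2.23361952e-01]), 'dq': array([ 0.00100431,  0.00073687, -0.00174566,  0.00118261,  0.00072384,
        0.00027211]), 'tau': array([ 2.78772004e-04, -4.12274015e+01, -2.59736431e+01, -1.97020167e-04,
        4.20753640e-03,  2.02425178e-05]), 'eef_pos': array([185.70281166, 490.80837914, 252.72684968]), 'ee_rot': array([-2.65003506e-04,  1.79937027e-01,  9.83677917e-01, -5.93597234e-04]), 'force': array([ 0.32954193, -0.38214556,  1.2067754 ]), 'wrist_torque': array([ 0.01420116,  0.02526177, -0.01379496]), 'grip_force': 0.0, 'grip_width': 0.9976199273273141}
scene [[473.6, 0.0, 311.9], [0.0, 473.6, 233.3], [0.0, 0.0, 1.0]] -0.007443291135054499 [1036.  193.  997.] [[-0.46, 0.89, 0.02], [-0.74, -0.39, 0.54], [0.49, 0.24, 0.84]]
top [[472.7, 0.0, 315.5], [0.0, 472.7, 246.1], [0.0, 0.0, 1.0]] 0.03206731865413436 [ 389.  -48. 1367.] [[-0.0, -1.0, -0.01], [0.99, -0.0, 0.11], [-0.11, -0.01, 0.99]]
wrist [[383.5, 0.0, 320.6], [0.0, 383.5, 242.8], [0.0, 0.0, 1.0]] -0.04699003086441545 [118. 516. 374.] [[0.35, 0.93, -0.0], [-0.9, 0.34, -0.28], [-0.26, 0.1, 0.96]]
22.0
```

View pics/top0.png

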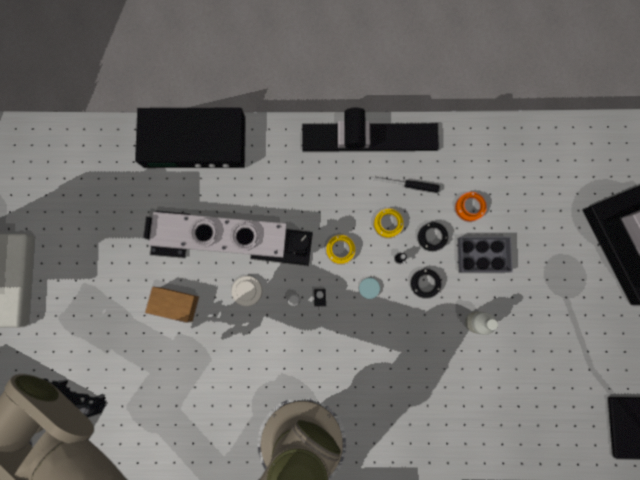

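View pics/scene0.png

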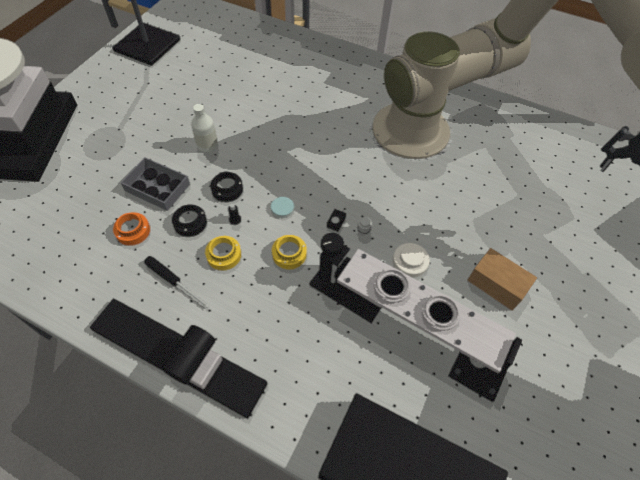

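```bash
python3 - <<'E'
from h import *
im=cv2.imread('pics/top0.png'); cv2.imwrite('pics/c1.png',cv2.convertScaleAbs(cv2.resize(im[190:330,135:465],None,fx=2.4,fy=2.4,interpolation=cv2.INTER_CUBIC),alpha=1.3))
t=cal('top');s=cal('scene')
for n,a,z in [('cell0',(204,232),127),('cell1',(245,236),127),('glass',(370,288),14),('ringA',(433,236),30),('ringB',(426,282),30),('cap',(246,291),33),('knob',(303,237),150),('obj',(293,297),48),('holder',(401,257),60)]:
    print(n,onz(t,*a,z).round(0))
for n,a,b in [('cell0',(204,232),(441,312)),('cell1',(245,236),(392,286)),('glass',(370,288),(283,207)),('knob',(303,237),(331,242)),('A',(433,236),(189,219)),('B',(426,282),(227,184)),('cap',(246,288),(411,257))]:
    print(n,tri(t,a,s,b))
E
```

```text
cell0 [571. 255. 127.]
cell1 [560. 146. 127.]
glass [ 425. -195.   14.]
ringA [ 572. -375.   30.]
ringB [ 441. -351.   30.]
cap [417. 155.  33.]
knob [554.  -8. 150.]
obj [399.  22.  48.]
holder [ 509. -277.   60.]
cell0 (array([571.62028529, 258.16332342, 118.14610211]), np.float64(2.805796204684834))
cell1 (array([561.15409136, 149.05497439, 113.92404535]), np.float64(2.2905727483075005))
glass (array([ 423.78453342, -193.28255536,    5.85173296]), np.float64(6.018570115644991))
knob (array([550.66743727,  -3.96609935, 158.13205272]), np.float64(10.166066790057455))
A (array([ 572.71118876, -376.58676222,   17.37137467]), np.float64(2.336570757376723))
B (array([ 440.10806733, -349.59804025,   26.77122004]), np.float64(4.596098645507696))
cap (array([424.78275125, 156.53665722,  31.37233599]), np.float64(1.6602244366676746))
```

View pics/c1.png

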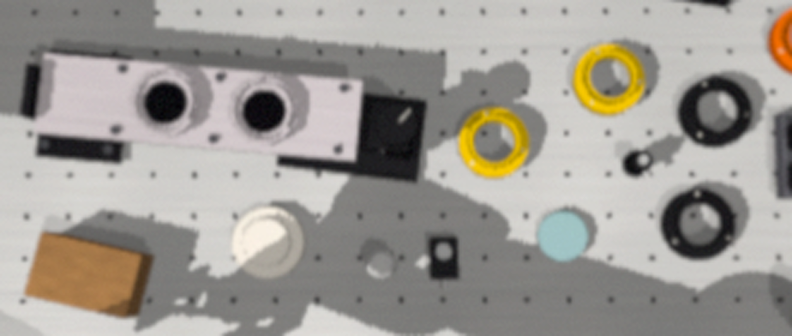

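View pics/wrist0.png

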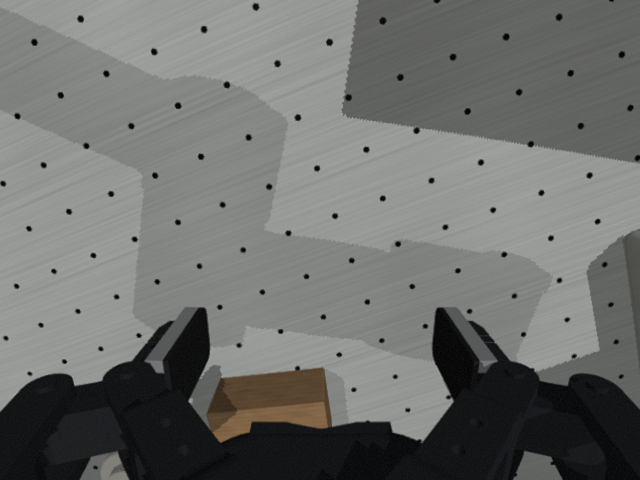

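Call:
apply_moves(
  commands=[
    [-1,0,0,0,9.9],
    [-1,0,0,0,9.9],
    [-1,0,0,0,9.9],
    [-1,0,0,0,9.9],
    [-1,0,0,0,9.9],
    [-1,0,0,0,9.9],
    [-1,0,0,0,9.9],
    [-1,-41.4,30.6,-0.6,0],
    [-1,-41.4,30.6,-0.6,0],
    [-1,-41.4,30.6,-0.6,0],
    [-1,-41.4,30.6,-0.6,0],
    [-1,-41.4,30.6,-0.6,0],
    [-1,-41.4,30.6,-0.6,0],
    [-1,-41.4,30.6,-0.6,0],
    [-1,-41.4,30.6,-0.6,0],
    [-1,-41.4,30.6,-0.6,0],
    [-1,-41.4,30.6,-0.6,0],
    [-1,-41.4,30.6,-0.6,0],
    [-1,-41.4,30.6,-0.6,0],
    [-1,0,0,0,0],
  ],
  newtons=40,
)

```text
time_s: 2.65
eef_pos: [553.8, -8.6, 259.5]
ee_rot: [-0.0, 0.709, 0.706, -0.0]
force: [-0.6, 0.3, -1.8]
grip_width: 0.998
grip_force: 0.0
```

```bash
python3 - <<'E'
from h import *
s=sense();print(s['eef_pos'],s['joints'],s['wrist_torque'])
c,im=snap('wrist','w1.png')
print(proj(c,[553,-6,151]))
np.save('w1.npy',np.array([0]));import pickle;pickle.dump(c,open('w1.pkl','wb'))
E
```

```text
[553.79130325  -8.55778695 259.48748644] [-2.26876283e-01  3.73038550e-01  1.39784506e+00 -3.12468157e-04
  1.37177680e+00 -2.22781745e-01] [ 0.02209101  0.02366501 -0.00899431]
[319.8601544  244.69407825]
```

View pics/w1.png

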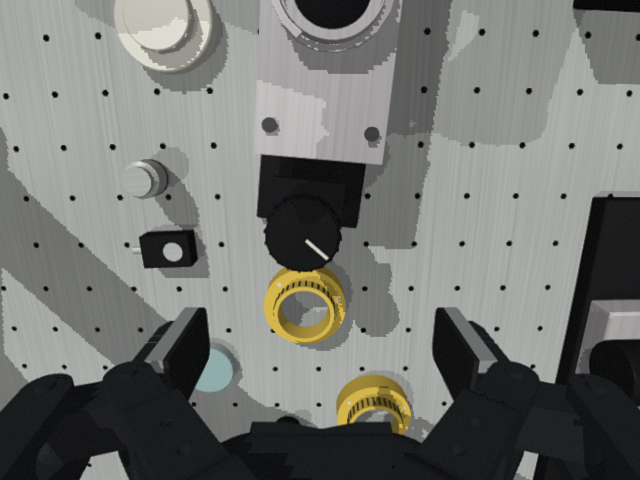

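```bash
python3 - <<'E'
from h import *
import pickle
c=pickle.load(open('w1.pkl','rb'))
print(-c[2][:3,:3].T@c[2][:3,3])
im=cv2.imread('pics/w1.png');g=cv2.GaussianBlur(cv2.cvtColor(im,cv2.COLOR_BGR2GRAY),(5,5),1)
print(cv2.HoughCircles(g,cv2.HOUGH_GRADIENT,1,30,param1=80,param2=18,minRadius=33,maxRadius=44))
for z in(139,151):print(onz(c,303,232,z))
for p in [(269,125),(372,134)]:print(onz(c,*p,107))
print(onz(c,331,10,127))
E
```

```text
[554.27140294  63.30596246 380.23258609]
[[[309.5 306.5  35.7]
  [373.5 429.5  42.3]
  [153.5  16.5  34.4]
  [200.5 379.5  41.2]]]
[542.00879715  -0.94824906 139.        ]
[542.61879463   2.24804607 151.        ]
[518.41780694  66.44547125 107.        ]
[589.08374594  60.11367137 107.        ]
[560.27748131 131.97923846 127.        ]
```

Call:
apply_moves(
  commands=[
    [-1,4.8,-5.5,30,0],
    [-1,4.8,-5.5,30,0],
    [-1,0,0,0,0],
    [-1,0,0,0,0],
  ],
)

```text
time_s: 3.2
eef_pos: [542.2, 3.9, 201.9]
ee_rot: [0.001, 0.707, 0.707, 0.001]
force: [0.9, -0.5, -0.1]
grip_width: 0.998
grip_force: 0.0
```

```bash
python3 - <<'E'
from h import *
s=sense();print(s['eef_pos'],s['wrist_torque'])
c,im=snap('wrist','w2.png')
print(proj(c,[543,1,151]))
m=(im.max(2)<45).astype(np.uint8)
# knob rows: left/right extents
for v in range(230,345,8):
    r=np.where(m[v,200:440])[0]
    print(v,r.min()+200 if len(r) else None,r.max()+200 if len(r) else None,len(r),end=' | ')
E
```

```text
[542.22855139   3.94510256 201.9135509 ] [-0.02356954 -0.02837198  0.00744479]
[322.32528572 289.82319759]
230 261 378 118 | 238 260 377 118 | 246 268 376 109 | 254 279 374 96 | 262 278 365 88 | 270 276 365 90 | 278 273 368 96 | 286 272 367 96 | 294 274 369 96 | 302 275 366 82 | 310 200 439 85 | 318 200 439 75 | 326 200 439 76 | 334 200 439 26 | 342 200 439 17 |
```

View pics/w2.png

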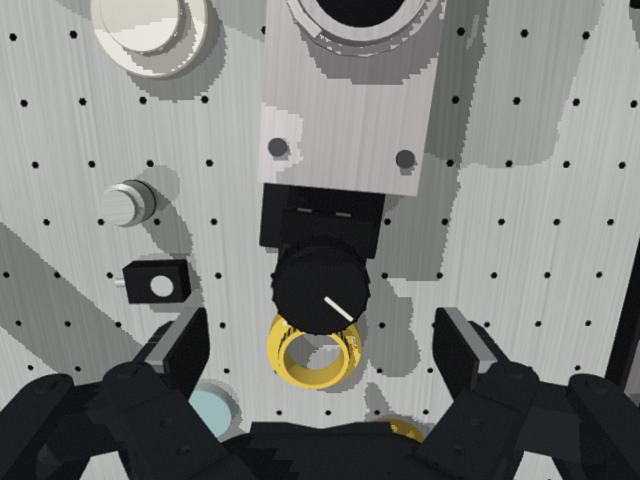

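Call:
apply_moves(
  commands=[
    [-1,-0.5,0,28,0],
    [-1,-0.5,0,28,0],
    [-1,0,0,0,0],
    [-1,0,0,0,0],
    [-1,0,0,0,0],
  ],
)

```text
time_s: 3.88
eef_pos: [542.4, 2.5, 145.9]
ee_rot: [0.001, 0.707, 0.707, 0.001]
force: [-0.5, -0.5, -0.3]
grip_width: 1.0
grip_force: 0.0
```

```bash
python3 - <<'E'
from h import *
s=sense();print(s['eef_pos'],s['joints'],s['wrist_torque'])
c,im=snap('wrist','ref.png')
E
```

```text
[542.41835866   2.5333745  145.89816215] [-2.11421637e-01  4.56215118e-01  1.58850955e+00  1.69218542e-05
  1.09446492e+00 -2.10947506e-01] [-0.0360619  -0.02679266 -0.01649184]
```

Call:
apply_moves(
  commands=[
    [1,0,0,0,0],
    [1,0,0,0,0],
    [1,0,0,0,0],
    [1,0,0,0,0],
    [1,0,0,0,0],
    [1,0,0,0,0],
  ],
  newtons=40,
)

```text
time_s: 4.68
eef_pos: [542.2, 2.6, 145.0]
ee_rot: [0.001, 0.707, 0.707, 0.0]
force: [2.0, 1.0, 5.3]
grip_width: 0.549
grip_force: 41.2
```

```bash
python3 - <<'E'
from h import *
s=sense();print(s['eef_pos'],s['force'],s['wrist_torque'])
E
```

```text
[542.23965871   2.62234195 144.98679125] [1.98389169 1.04578878 5.29206098] [ 0.12242148 -0.42613926 -0.0238717 ]
```

View pics/ref.png

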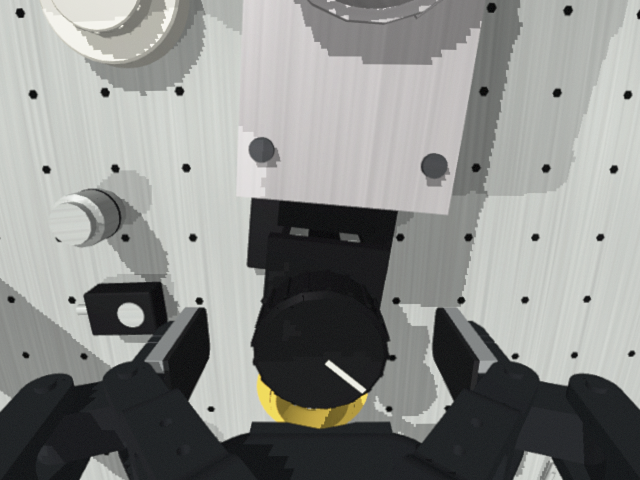

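Call:
apply_moves(
  commands=[
    [1,0,0,0,10],
    [1,0,0,0,10],
    [1,0,0,0,10],
    [1,0,0,0,10],
    [1,0,0,0,10],
    [1,0,0,0,10],
    [1,0,0,0,10],
    [1,0,0,0,10],
    [1,0,0,0,10],
    [1,0,0,0,10],
    [1,0,0,0,10],
  ],
)

```text
time_s: 6.05
eef_pos: [544.7, -0.9, 145.1]
ee_rot: [0.003, 0.984, -0.177, 0.005]
force: [16.0, -20.9, -5.0]
grip_width: 0.548
grip_force: 41.9
```

```bash
python3 - <<'E'
from h import *
s=sense();print(s['eef_pos'],s['force'],s['wrist_torque'],s['joints'][5])
E
```

```text
[544.69298738  -0.9485382  145.11027388] [ 15.97111866 -20.92727734  -5.01901118] [-3.16562159 -2.36401175  0.1834664 ] 1.71438983511815
```

Call:
apply_moves(
  commands=[
    [1,0,0,0,0],
    [-1,0,0,0,0],
    [-1,0,0,0,0],
    [-1,0,0,0,0],
    [-1,0,0,0,-10],
    [-1,0,0,0,-10],
    [-1,0,0,0,-10],
    [-1,0,0,0,-10],
    [-1,0,0,0,-10],
    [-1,0,0,0,-10],
    [-1,0,0,0,-10],
    [-1,0,0,0,-10],
    [-1,0,0,0,-10],
    [-1,0,0,0,-10],
    [-1,0,0,0,-10],
    [-1,0,0,0,0],
    [-1,0,0,0,0],
    [-1,0,0,0,0],
  ],
)

```text
time_s: 8.3
eef_pos: [541.7, 2.7, 144.5]
ee_rot: [-0.0, 0.708, 0.706, -0.0]
force: [-0.3, 0.3, 0.2]
grip_width: 1.002
grip_force: 0.0
```

```bash
cat > lift.py <<'E'
from h import *
import sys
s=sense();print(s['eef_pos'],s['joints'][5])
c,b=snap('wrist',sys.argv[1]); a=cv2.imread('pics/ref.png')
ga,gb=[cv2.cvtColor(x,cv2.COLOR_BGR2GRAY) for x in(a,b)]
def flow(pts):
    p=np.array(pts,np.float32).reshape(-1,1,2)
    q,st,e=cv2.calcOpticalFlowPyrLK(ga,gb,p,None,winSize=(25,25),maxLevel=2)
    return (q-p).reshape(-1,2)
print('bench',flow([(105,92),(187,168),(193,238),(199,300),(535,237),(468,238),(484,91),(46,169)]).round(2).tolist())
f=flow([(261,149),(434,165)]);print('arm',f.round(2).tolist(),'widening',(f[1]-f[0]).round(2))
print('bracket',flow([(300,235),(348,237)]).round(2).tolist())
E
python3 lift.py k1.png
```

```text
[541.74074426   2.6801147  144.49202319] -0.20907193088553608
bench [[0.5400000214576721, 0.6600000262260437], [0.8600000143051147, 0.699999988079071], [0.9700000286102295, 1.0099999904632568], [0.6600000262260437, 0.6100000143051147], [2.7799999713897705, 0.699999988079071], [2.3399999141693115, 0.7400000095367432], [2.4200000762939453, -0.18000000715255737], [0.5299999713897705, 0.9399999976158142]]
arm [[1.090000033378601, 0.6600000262260437], [2.700000047683716, 0.49000000953674316]] widening [ 1.61 -0.16]
bracket [[1.1399999856948853, 2.6700000762939453], [2.0899999141693115, 2.259999990463257]]
```

Call:
apply_moves(
  commands=[
    [-1,-2.5,0,0,0],
    [1,0,0,0,0],
    [1,0,0,0,0],
    [1,0,0,0,0],
    [1,0,0,0,0],
    [1,0,0,0,0],
    [1,0,0,0,8],
    [1,0,0,0,8],
    [1,0,0,0,8],
    [1,0,0,0,8],
    [1,0,0,0,8],
    [1,0,0,0,0],
  ],
)

```text
time_s: 9.85
eef_pos: [542.4, 0.0, 144.9]
ee_rot: [0.001, 0.906, 0.423, 0.001]
force: [5.6, 0.7, 2.1]
grip_width: 0.547
grip_force: 41.5
```

```bash
python3 - <<'E'
from h import *
s=sense();print(s['eef_pos'],s['force'],s['wrist_torque'],s['joints'][5])
E
```

```text
[5.42402791e+02 5.70746504e-03 1.44851257e+02] [5.63704132 0.72754391 2.08621097] [-0.06199446 -0.8467272  -0.04048731] 0.4816009252425255
```

Call:
apply_moves(
  commands=[
    [-1,0,0,0,0],
    [-1,0,0,0,0],
    [-1,0,0,0,0],
    [-1,0,0,0,-8],
    [-1,0,0,0,-8],
    [-1,0,0,0,-8],
    [-1,0,0,0,-8],
    [-1,0,0,0,-8],
    [-1,2.5,0,-1,0],
    [-1,0,0,0,0],
    [-1,0,0,0,0],
  ],
)

```text
time_s: 11.22
eef_pos: [541.8, 2.7, 145.5]
ee_rot: [-0.0, 0.708, 0.706, -0.0]
force: [-0.2, 0.3, 0.0]
grip_width: 1.004
grip_force: 0.0
```

```bash
python3 lift.py k2.png
```

```text
[541.76967319   2.66555719 145.48307034] -0.20956826053735064
bench [[1.3200000524520874, 0.6000000238418579], [1.409999966621399, 0.4699999988079071], [1.4199999570846558, 0.5600000023841858], [0.8999999761581421, 0.33000001311302185], [1.9700000286102295, 0.4399999976158142], [1.7699999809265137, 0.44999998807907104], [1.7599999904632568, 0.029999999329447746], [1.3899999856948853, 0.5]]
arm [[1.600000023841858, 0.5299999713897705], [2.0299999713897705, 0.3700000047683716]] widening [ 0.43 -0.16]
bracket [[1.399999976158142, 1.7999999523162842], [1.8899999856948853, 1.399999976158142]]
```

View pics/k2.png

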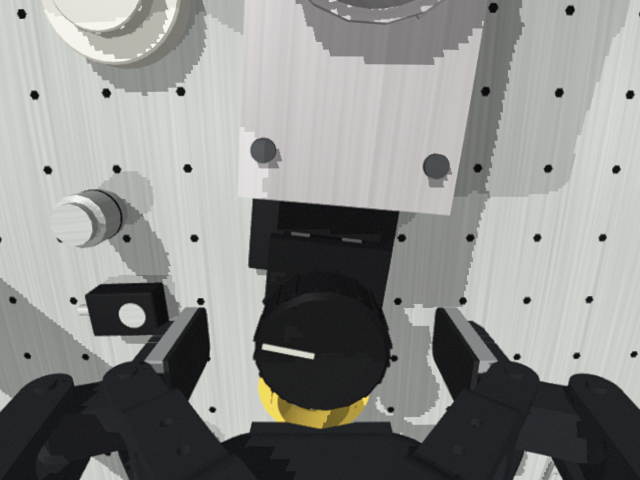

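Call:
apply_moves(
  commands=[
    [-1,-2.5,0,0.5,0],
    [1,0,0,0,0],
    [1,0,0,0,0],
    [1,0,0,0,0],
    [1,0,0,0,0],
    [1,0,0,0,0],
    [1,0,0,0,9],
    [1,0,0,0,9],
    [1,0,0,0,9],
    [1,0,0,0,0],
    [-1,0,0,0,0],
    [-1,0,0,0,0],
    [-1,0,0,0,0],
    [-1,0,0,0,-9],
    [-1,0,0,0,-9],
    [-1,0,0,0,-9],
    [-1,2.5,0,-0.5,0],
    [-1,0,0,0,0],
    [-1,0,0,0,0],
  ],
)

```text
time_s: 13.65
eef_pos: [541.7, 2.7, 145.5]
ee_rot: [-0.0, 0.708, 0.706, -0.0]
force: [-0.3, 0.6, 0.4]
grip_width: 0.996
grip_force: 0.0
```

```bash
python3 lift.py k3.png
```

```text
[541.74930956   2.67839884 145.47727276] -0.20940799529972198
bench [[1.3200000524520874, 0.6000000238418579], [1.399999976158142, 0.47999998927116394], [1.440000057220459, 0.5799999833106995], [0.8899999856948853, 0.33000001311302185], [2.009999990463257, 0.4099999964237213], [1.7799999713897705, 0.46000000834465027], [1.7599999904632568, 0.029999999329447746], [1.399999976158142, 0.6000000238418579]]
arm [[1.5700000524520874, 0.5400000214576721], [2.0399999618530273, 0.36000001430511475]] widening [ 0.47 -0.18]
bracket [[1.4199999570846558, 1.6399999856948853], [1.8300000429153442, 1.340000033378601]]
```

Call:
apply_moves(
  commands=[
    [-1,-2.5,0,0.5,0],
    [1,0,0,0,0],
    [1,0,0,0,0],
    [1,0,0,0,0],
    [1,0,0,0,0],
    [1,0,0,0,0],
    [1,0,0,0,8],
    [1,0,0,0,8],
    [1,0,0,0,8],
    [1,0,0,0,0],
    [-1,0,0,0,0],
    [-1,0,0,0,0],
    [-1,0,0,0,0],
    [-1,0,0,0,-8],
    [-1,0,0,0,-8],
    [-1,0,0,0,-8],
    [-1,2.5,0,-0.5,0],
    [-1,0,0,0,0],
    [-1,0,0,0,0],
  ],
)

```text
time_s: 16.08
eef_pos: [541.8, 2.7, 145.5]
ee_rot: [-0.0, 0.708, 0.706, -0.0]
force: [0.8, -0.2, -1.0]
grip_width: 1.0
grip_force: 0.0
```

```bash
python3 lift.py k4.png|tail -2
```

```text
arm [[1.6100000143051147, 0.5299999713897705], [2.049999952316284, 0.3700000047683716]] widening [ 0.44 -0.16]
bracket [[1.4199999570846558, 1.6399999856948853], [1.909999966621399, 1.409999966621399]]
```

Call:
apply_moves(
  commands=[
    [-1,-2.5,0,0.5,0],
    [1,0,0,0,0],
    [1,0,0,0,0],
    [1,0,0,0,0],
    [1,0,0,0,0],
    [1,0,0,0,0],
    [1,0,0,0,10],
    [1,0,0,0,10],
    [1,0,0,0,0],
    [-1,0,0,0,0],
    [-1,0,0,0,0],
    [-1,0,0,0,0],
    [-1,0,0,0,-10],
    [-1,0,0,0,-10],
    [-1,2.5,0,-0.5,0],
    [-1,0,0,0,0],
    [-1,0,0,0,0],
  ],
)

```text
time_s: 18.25
eef_pos: [541.8, 2.7, 145.5]
ee_rot: [-0.0, 0.708, 0.706, -0.0]
force: [-0.4, 0.4, -0.4]
grip_width: 1.0
grip_force: 0.0
```

```bash
python3 lift.py k5.png|tail -2
```

```text
arm [[1.399999976158142, 0.5799999833106995], [2.1500000953674316, 0.3499999940395355]] widening [ 0.75 -0.23]
bracket [[1.409999966621399, 1.4299999475479126], [2.0199999809265137, 1.2799999713897705]]
```

View pics/k5.png

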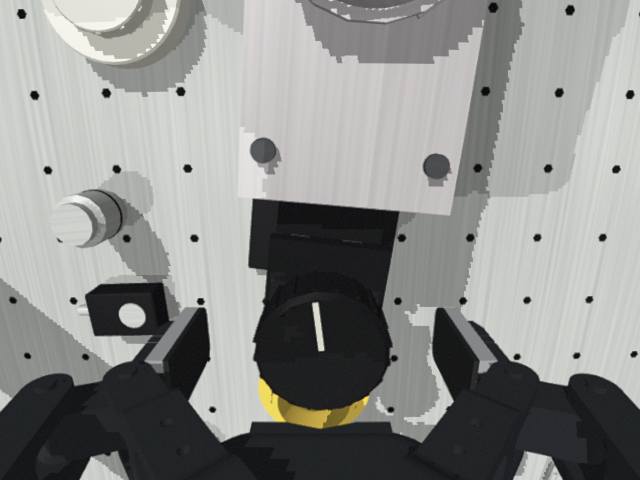

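Call:
apply_moves(
  commands=[
    [-1,-2.5,0,0.5,0],
    [1,0,0,0,0],
    [1,0,0,0,0],
    [1,0,0,0,0],
    [1,0,0,0,0],
    [1,0,0,0,0],
    [1,0,0,0,8],
    [1,0,0,0,0],
    [-1,0,0,0,0],
    [-1,0,0,0,0],
    [-1,0,0,0,0],
    [-1,0,0,0,-8],
    [-1,2.5,0,-0.5,0],
    [-1,0,0,0,0],
    [-1,0,0,0,0],
  ],
)

```text
time_s: 20.18
eef_pos: [541.7, 2.7, 145.5]
ee_rot: [-0.0, 0.708, 0.706, -0.0]
force: [-0.1, 0.1, 0.2]
grip_width: 0.998
grip_force: 0.0
```

```bash
python3 lift.py k6.png|tail -2
```

```text
arm [[1.2200000286102295, 0.550000011920929], [2.7200000286102295, 0.5299999713897705]] widening [ 1.5  -0.02]
bracket [[1.4800000190734863, 1.0499999523162842], [1.3200000524520874, 0.7799999713897705]]
```

Call:
apply_moves(
  commands=[
    [-1,0,0,-40,0],
    [-1,0,0,-30,0],
    [-1,-32,-19.5,0,0],
    [-1,-32,-19.5,0,0],
    [-1,-32,-19.5,0,0],
    [-1,-32,-19.5,0,0],
    [-1,-32,-19.5,0,0],
    [-1,-32,-19.5,0,0],
    [-1,0,0,50,0],
    [-1,0,0,36,0],
    [-1,0,0,36,0],
    [-1,0,0,0,0],
    [-1,0,0,0,0],
  ],
)

```text
time_s: 21.85
eef_pos: [425.3, -189.8, 94.8]
ee_rot: [0.001, 0.707, 0.707, 0.0]
force: [0.0, -0.2, 0.5]
grip_width: 0.999
grip_force: 0.0
```

```bash
python3 - <<'E'
from h import *
s=sense();print(s['eef_pos'],s['joints'])
c,im=snap('wrist','g1.png')
h=cv2.cvtColor(im,cv2.COLOR_BGR2HSV)
m=cv2.inRange(h,(80,25,60),(105,255,255))
cs=cv2.findContours(m,cv2.RETR_EXTERNAL,cv2.CHAIN_APPROX_NONE)[0]
for k in cs:
    if cv2.contourArea(k)>300: print(cv2.contourArea(k),cv2.boundingRect(k),cv2.fitEllipse(k))
E
```

```text
[ 425.27317806 -189.76664782   94.78811605] [-6.72116009e-01  3.86447323e-01  1.86250422e+00 -4.52043392e-07
  8.90774705e-01 -6.71325852e-01]
8217.5 (268, 216, 106, 101) ((320.4951171875, 266.0385437011719), (99.3426742553711, 105.32379150390625), 91.98048400878906)
```

View pics/g1.png

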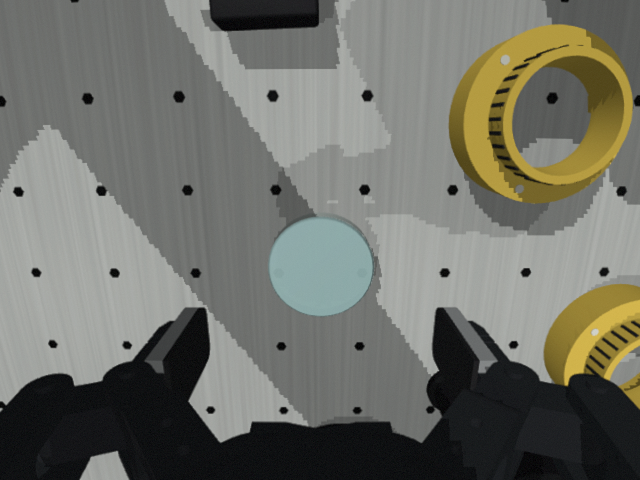

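```bash
python3 - <<'E'
from h import *
c=cal('wrist')
print(onz(c,321,266.5,14),onz(c,321,317,14),onz(c,268.5,266,14),onz(c,374,266,14),onz(c,321,216,14))
E
```

```text
[ 425.57722687 -191.82526939   14.        ] [ 425.53346093 -223.17516807   14.        ] [ 396.21676368 -191.47736333   14.        ] [ 455.22975251 -191.60394208   14.        ] [ 425.61788836 -162.96090404   14.        ]
```

Call:
apply_moves(
  commands=[
    [-1,-3.8,0.3,0,10],
    [-1,0,0,0,10],
    [-1,0,0,0,10],
    [-1,0,0,0,10],
    [-1,0,0,0,10],
    [-1,0,0,0,10],
    [-1,0,0,0,10],
    [-1,0,0,0,10],
    [-1,0,0,0,10],
    [-1,0,0,30,0],
    [-1,0,0,30,0],
    [-1,0,0,10,0],
    [-1,0,0,0,0],
    [1,0,0,0,0],
    [1,0,0,0,0],
    [1,0,0,0,0],
    [1,0,0,0,0],
    [1,0,0,0,0],
  ],
  newtons=25,
)

```text
time_s: 24.15
eef_pos: [425.5, -193.5, 24.9]
ee_rot: [0.001, 1.0, -0.0, 0.001]
force: [-1.3, 1.6, 8.9]
grip_width: 0.687
grip_force: 24.8
```

```bash
python3 - <<'E'
from h import *
s=sense();print(s['eef_pos'],s['force'],s['wrist_torque'],s['grip_width'])
c,im=snap('wrist','g2.png')
E
```

```text
[ 425.52001959 -193.50634685   24.85897225] [-1.33547364  1.58127577  8.88881589] [ 0.1951946   0.31724548 -0.01433937] 0.6866972677507185
```

View pics/g2.png

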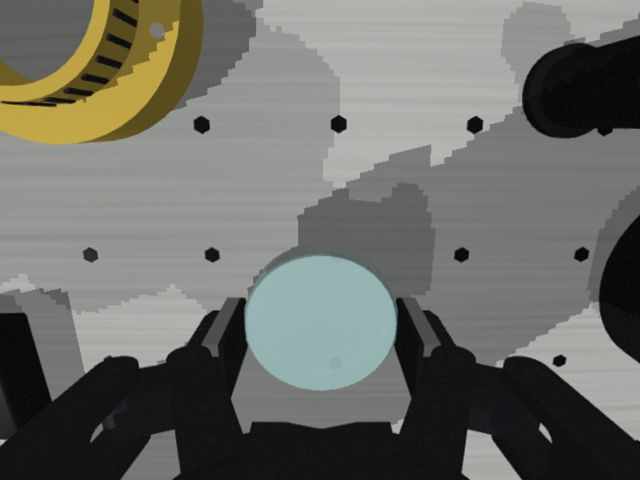

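Call:
apply_moves(
  commands=[
    [-1,0,0,0,0],
    [-1,0,0,0,0],
    [-1,0,0,0,0],
    [-1,0,0,0,-10],
    [-1,0,0,0,-10],
    [-1,0,0,0,-10],
    [-1,0,0,0,-10],
    [-1,0,0,0,-10],
    [-1,0,0,0,-10],
    [-1,0,0,0,-10],
    [-1,0,0,0,-10],
    [-1,0,0,0,-10],
    [-1,0,0,0,0],
    [-1,0,0,0,0],
    [1,0,0,0,0],
    [1,0,0,0,0],
    [1,0,0,0,0],
    [1,0,0,0,0],
    [1,0,0,0,0],
    [1,0,0,0,0],
  ],
  newtons=30,
)

```text
time_s: 26.7
eef_pos: [425.0, -193.1, 23.9]
ee_rot: [0.0, 0.708, 0.707, -0.0]
force: [-2.4, 0.8, 6.1]
grip_width: 0.682
grip_force: 30.9
```

```bash
cat > gl.py <<'E'
from h import *
import sys
s=sense();print(s['eef_pos'],s['force'],s['grip_width'])
c,im=snap('wrist',sys.argv[1])
m=cv2.inRange(cv2.cvtColor(im,cv2.COLOR_BGR2HSV),(80,25,60),(105,255,255))
k=max(cv2.findContours(m,cv2.RETR_EXTERNAL,cv2.CHAIN_APPROX_NONE)[0],key=cv2.contourArea)
print(cv2.boundingRect(k),cv2.fitEllipse(k))
zt=float(sys.argv[2])
x,y,w,h=cv2.boundingRect(k)
print('far',onz(c,x+w/2,y+h,zt),'near',onz(c,x+w/2,y,zt),'l',onz(c,x,y+h/2,zt),'r',onz(c,x+w,y+h/2,zt))
E
python3 gl.py g3.png 14
```

```text
[ 425.02631698 -193.13460238   23.86863146] [-2.37657548  0.75419859  6.08156394] 0.6821305487417569
(244, 253, 154, 139) ((320.33367919921875, 322.02862548828125), (138.79261779785156, 154.4086151123047), 90.7752456665039)
far [ 424.98337015 -223.09391505   14.        ] near [ 425.11299837 -163.87873175   14.        ] l [ 395.77202373 -191.61778078   14.        ] r [ 454.32246404 -191.73969756   14.        ]
```

Call:
apply_moves(
  commands=[
    [1,0,0,-30,0],
    [1,0,0,-40,0],
    [1,0,0,-40,0],
    [1,0,0,-40,0],
    [1,0,0,-20,0],
    [1,0,0,0,0],
    [1,0,0,0,0],
  ],
)

```text
time_s: 27.62
eef_pos: [424.6, -192.8, 192.4]
ee_rot: [-0.001, 0.707, 0.707, -0.0]
force: [-0.2, -0.6, -1.0]
grip_width: 0.681
grip_force: 33.1
```

```bash
python3 gl.py g4.png 184
```

```text
[ 424.57726099 -192.79690101  192.36100188] [-0.21471054 -0.56132459 -0.9668596 ] 0.6813467706186388
(244, 253, 154, 140) ((320.5411071777344, 322.0989685058594), (139.11778259277344, 154.15419006347656), 91.45281982421875)
far [ 424.53350061 -222.0258512   184.        ] near [ 424.6308523  -163.05706219  184.        ] l [ 395.61974136 -190.71450317  184.        ] r [ 453.5204935  -190.75479561  184.        ]
```

Call:
apply_moves(
  commands=[
    [1,0,0,-18,0],
    [1,34,17,0,0],
    [1,34,17,0,0],
    [1,34,17,0,0],
    [1,34,17,0,0],
    [1,34,17,0,0],
    [1,34,17,0,0],
    [1,34,17,0,0],
    [1,34,17,0,0],
    [1,0,0,0,0],
    [1,0,0,0,0],
    [1,0,0,0,0],
  ],
)

```text
time_s: 29.18
eef_pos: [560.9, 78.0, 211.2]
ee_rot: [-0.0, 0.708, 0.707, -0.0]
force: [-0.3, -0.7, -0.3]
grip_width: 0.68
grip_force: 33.1
```

```bash
python3 - <<'E'
from h import *
s=sense();print(s['eef_pos'],s['force'],s['grip_width'])
c,im=snap('wrist','cell.png')
g=cv2.cvtColor(im,cv2.COLOR_BGR2GRAY)
print(proj(c,[561,149,127]))
print(cv2.HoughCircles(cv2.GaussianBlur(g,(5,5),1),cv2.HOUGH_GRADIENT,1,40,param1=80,param2=20,minRadius=45,maxRadius=80))
cv2.imwrite('pics/cellc.png',cv2.resize(im[0:260,150:500],None,fx=2,fy=2))
E
```

```text
[560.86682985  78.03998515 211.18153693] [-0.29911212 -0.72338591 -0.32556644] 0.6795116934671028
[320.99009079 131.15438554]
[[[320.5 131.5  63.9]
  [317.5 318.5  73.9]
  [149.5 113.5  61. ]]]
```

View pics/cellc.png

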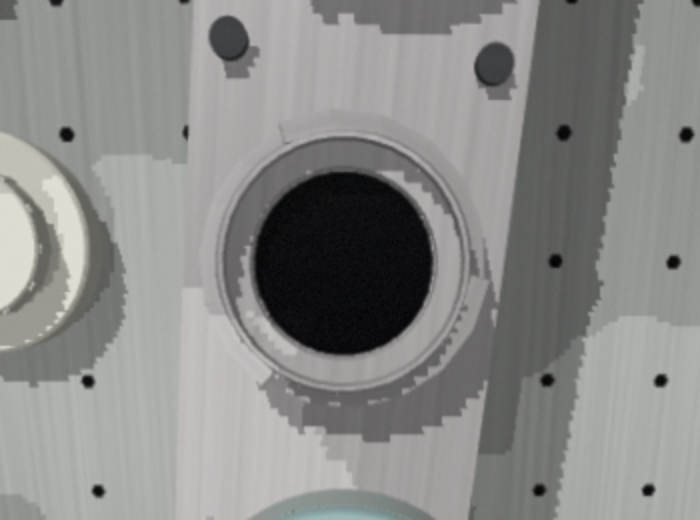

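Call:
apply_moves(
  commands=[
    [1,23.7,-23.7,0,0],
    [1,23.7,-23.7,0,0],
    [1,23.7,-23.7,0,0],
    [1,0,0,0,10],
    [1,0,0,0,10],
    [1,0,0,0,10],
    [1,0,0,0,10],
    [1,0,0,0,10],
    [1,0,0,0,10],
    [1,0,0,0,10],
    [1,0,0,0,10],
    [1,0,0,0,10],
    [1,0,0,0,0],
    [1,0,0,0,0],
    [1,0,0,0,0],
  ],
)

```text
time_s: 31.1
eef_pos: [490.1, 149.8, 211.5]
ee_rot: [0.0, 1.0, 0.001, 0.0]
force: [0.1, -0.8, -1.6]
grip_width: 0.679
grip_force: 33.1
```

```bash
cat > cellm.py <<'E'
from h import *
import sys
s=sense();print(s['eef_pos'],s['joints'][5],s['grip_width'])
c,im=snap('wrist',sys.argv[1])
def meas(im,c,guess,z):
    g=cv2.cvtColor(im,cv2.COLOR_BGR2GRAY); u=proj(c,[*guess,z])
    H=cv2.HoughCircles(cv2.GaussianBlur(g,(5,5),1),cv2.HOUGH_GRADIENT_ALT,1,3,param1=200,param2=0.7,minRadius=35,maxRadius=85)
    H=H[0] if H is not None else []
    for q in H:
        if np.hypot(*(q[:2]-u))<25: print(q,onz(c,q[0],q[1],z).round(1))
    # dark bore
    m=(g<40).astype(np.uint8)
    for k in cv2.findContours(m,cv2.RETR_EXTERNAL,cv2.CHAIN_APPROX_NONE)[0]:
        if cv2.contourArea(k)>3000:
            e=cv2.fitEllipse(k)
            if np.hypot(*(np.array(e[0])-u))<25: print('bore',e,onz(c,*e[0],z-7).round(1),onz(c,*e[0],z).round(1))
meas(im,c,eval(sys.argv[2]),float(sys.argv[3]))
if len(sys.argv)>4:
    pass
E
cat >> cellm.py <<'E'
E
python3 cellm.py cell2.png 561,149 127.5
python3 - <<'E'
import sys; sys.argv=['x']
from h import *
exec(open('cellm.py').read().split('def meas')[1].join(['def meas','']).split('meas(im,c,eval')[0])
im=cv2.imread('pics/cell.png')
# camera for the earlier view: current camera moved rigidly back by yaw 90 about TCP
c=cal('wrist'); s=sense()
K,k1,T=c; p=s['eef_pos']; a=np.pi/2
R=np.array([[np.cos(a),-np.sin(a),0],[np.sin(a),np.cos(a),0],[0,0,1]])
p0=np.array([560.87,78.04,211.18]); M=np.eye(4); M[:3,:3]=R.T; M[:3,3]=p-R.T@p0
meas(im,(K,k1,T@M),(561,149),127.5)
E
```

```text
[490.06644828 149.844686   211.51548532] 1.6374756632321275 0.6794892607348347
[322.     128.      61.9354] [563.1 148.6 127.5]
[342.      128.       78.47899] [563.1 138.3 127.5]
[316.      113.       73.72587] [570.4 151.7 127.5]
[309.       111.        69.699875] [571.4 155.2 127.5]
[311.      149.       64.90237] [552.5 154.3 127.5]
[316.       113.        51.877213] [570.4 151.7 127.5]
[342.       128.        43.562378] [563.1 138.3 127.5]
[322.       128.        45.469326] [563.1 148.6 127.5]
[311.       149.        49.701126] [552.5 154.3 127.5]
bore ((322.4656677246094, 130.70347595214844), (86.9278335571289, 89.74616241455078), 0.344042032957077) [561.7 148.3 120.5] [561.7 148.4 127.5]
[321.       129.        61.850086] [561.6 150.5 127.5]
[342.      127.       56.01952] [572.4 151.5 127.5]
[342.       127.        42.728767] [572.4 151.5 127.5]
[321.       129.        45.591312] [561.6 150.5 127.5]
[342.      127.       66.22181] [572.4 151.5 127.5]
bore ((321.1914367675781, 131.07989501953125), (87.13775634765625, 90.25190734863281), 1.1324841976165771) [561.7 149.5 120.5] [561.7 149.5 127.5]
```

Call:
apply_moves(
  commands=[
    [1,35.8,0.5,0,0],
    [1,35.7,0.4,0,0],
    [1,0,0,29,0],
    [1,0,0,28,0],
    [1,0,0,0,0],
    [1,0,0,0,0],
  ],
)

```text
time_s: 31.9
eef_pos: [562.1, 149.1, 155.8]
ee_rot: [-0.0, 1.0, -0.0, 0.001]
force: [0.0, -0.4, -0.6]
grip_width: 0.681
grip_force: 33.1
```

Call:
apply_moves(
  commands=[
    [1,0,0,2,0],
    [1,0,0,1,0],
    [1,0,0,1,0],
    [1,0,0,1,0],
    [1,0,0,0,0],
  ],
)

```text
time_s: 32.52
eef_pos: [561.5, 149.0, 149.4]
ee_rot: [0.0, 1.0, -0.0, -0.0]
force: [-0.2, -0.6, -0.2]
grip_width: 0.681
grip_force: 33.1
```

Call:
apply_moves(
  commands=[
    [1,0,0,1,0],
    [1,0,0,1,0],
    [1,0,0,0,0],
    [1,0,0,0,0],
  ],
)

```text
time_s: 33.02
eef_pos: [561.6, 149.0, 147.5]
ee_rot: [-0.0, 1.0, -0.0, 0.0]
force: [0.2, -0.4, 0.6]
grip_width: 0.678
grip_force: 33.1
```

Call:
apply_moves(
  commands=[
    [1,0,0,1,0],
    [1,0,0,1,0],
    [1,0,0,0,0],
    [1,0,0,0,0],
  ],
)

```text
time_s: 33.52
eef_pos: [561.6, 149.0, 145.5]
ee_rot: [0.0, 1.0, -0.0, 0.0]
force: [-0.7, 0.5, -0.9]
grip_width: 0.681
grip_force: 33.1
```

Call:
apply_moves(
  commands=[
    [1,0,0,1,0],
    [1,0,0,0,0],
    [-1,0,0,0,0],
    [-1,0,0,0,0],
    [-1,0,0,0,0],
    [-1,0,0,-33,0],
    [-1,0,0,-33,0],
    [-1,-35.7,0,0,0],
    [-1,-35.8,0,0,0],
    [-1,0,0,0,0],
    [-1,0,0,0,0],
    [-1,0,0,0,0],
  ],
)

```text
time_s: 35.02
eef_pos: [490.8, 149.0, 210.3]
ee_rot: [0.0, 1.0, -0.0, 0.0]
force: [0.6, 0.2, -0.1]
grip_width: 0.998
grip_force: 0.0
```

```bash
python3 gl.py g5.png 134.5; python3 - <<'E'
from h import *
c=cal('wrist'); im=cv2.imread('pics/g5.png')
g=cv2.cvtColor(im,cv2.COLOR_BGR2GRAY)
t,ti=snap('top','top2.png')
m=cv2.inRange(cv2.cvtColor(ti,cv2.COLOR_BGR2HSV),(80,25,60),(105,255,255))
for k in cv2.findContours(m,cv2.RETR_EXTERNAL,cv2.CHAIN_APPROX_NONE)[0]:
    if cv2.contourArea(k)>20: print(cv2.boundingRect(k),cv2.contourArea(k))
# black rings
b=(ti.max(2)<60).astype(np.uint8)
for k in cv2.findContours(b,cv2.RETR_EXTERNAL,cv2.CHAIN_APPROX_NONE)[0]:
    A=cv2.contourArea(k)
    if 200<A<1500:
        q,r=cv2.minEnclosingCircle(k); print('blk',q,r,A,onz(t,*q,23).round(0))
E
```

```text
[490.76222494 148.9516984  210.34906207] [ 0.64863535  0.17950211 -0.08146484] 0.9982556036520726
(261, 70, 120, 123) ((320.3749084472656, 131.015380859375), (118.97616577148438, 122.72578430175781), 179.91265869140625)
far [531.46645936 148.1512922  134.5       ] near [590.45035909 148.05758907 134.5       ] l [562.18915547 177.78252403 134.5       ] r [562.08002995 118.42336892 134.5       ]
(248, 226, 7, 13) 32.0
blk (251.5, 455.2708435058594) 24.88629722595215 635.5 [-26. 134.  23.]
blk (297.5, 438.0) 23.521366119384766 215.5 [19. 10. 23.]
blk (5.0, 451.5) 27.95094871520996 1055.0 [ -9. 795.  23.]
blk (425.54412841796875, 282.2279357910156) 15.789448738098145 674.0 [ 441. -351.   23.]
blk (483.5, 259.5) 27.212228775024414 555.0 [ 505. -517.   23.]
blk (483.0, 245.22222900390625) 21.11734962463379 398.5 [ 546. -517.   23.]
blk (277.88922119140625, 245.16236877441406) 36.21430206298828 1209.0 [547.  68.  23.]
blk (432.16253662109375, 236.19659423828125) 15.419624328613281 667.5 [ 572. -374.   23.]
blk (421.5, 186.0) 17.52864646911621 234.5 [ 719. -347.   23.]
```

Call:
apply_moves(
  commands=[
    [-1,0,0,0,-10],
    [-1,0,0,0,-10],
    [-1,0,0,0,-10],
    [-1,0,0,0,-10],
    [-1,0,0,0,-10],
    [-1,0,0,0,-10],
    [-1,0,0,0,-10],
    [-1,0,0,0,-10],
    [-1,0,0,0,-10],
    [-1,-52,-4.5,0,0],
    [-1,-52,-4.5,0,0],
    [-1,-52,-4.5,0,0],
    [-1,-52,-4.5,0,0],
    [-1,-52,-4.5,0,0],
    [-1,-52,-4.5,0,0],
    [-1,-52,-4.5,0,0],
    [-1,-52,-4.5,0,0],
    [-1,-52,-4.5,0,0],
    [-1,-52,-4.5,0,0],
    [-1,-52,-4.5,0,0],
  ],
)

```text
time_s: 37.62
eef_pos: [440.0, -424.9, 210.3]
ee_rot: [-0.0, 0.707, 0.707, 0.0]
force: [0.5, 1.0, -0.6]
grip_width: 0.992
grip_force: 0.0
```

Call:
apply_moves(
  commands=[
    [-1,0,0,40,0],
    [-1,0,0,40,0],
    [-1,0,0,0,0],
    [-1,0,0,0,0],
    [-1,0,0,0,0],
  ],
)

```text
time_s: 38.25
eef_pos: [440.8, -423.5, 132.4]
ee_rot: [0.002, 0.707, 0.707, -0.0]
force: [0.3, -0.4, -0.3]
grip_width: 0.999
grip_force: 0.0
```

```bash
cat > ring.py <<'E'
from h import *
import sys
s=sense();print(s['eef_pos'],s['joints'][[0,5]])
c,im=snap('wrist',sys.argv[1]); u=proj(c,eval(sys.argv[2])+(23,)); print(u)
g=cv2.cvtColor(im,cv2.COLOR_BGR2GRAY)
b=cv2.morphologyEx((g<75).astype(np.uint8),cv2.MORPH_CLOSE,np.ones((9,9)))
for k in cv2.findContours(b,cv2.RETR_EXTERNAL,cv2.CHAIN_APPROX_NONE)[0]:
    if cv2.contourArea(k)>5000:
        q,r=cv2.minEnclosingCircle(k); print('ring',q,r,cv2.contourArea(k),onz(c,*q,12).round(1), 'ell',cv2.fitEllipse(k))
        if np.hypot(*(np.array(q)-u))<40: ctr=onz(c,*q,19); C=q; rad=r
w=(g>110).astype(np.uint8)
for k in cv2.findContours(w,cv2.RETR_LIST,cv2.CHAIN_APPROX_NONE)[0]:
    A=cv2.contourArea(k)
    if 6<A<200:
        m=cv2.moments(k); p=np.array([m['m10'],m['m01']])/m['m00']
        if np.hypot(*(p-C))<rad*1.0:
            P=onz(c,*p,23); d=P-ctr; print('dot',p.round(1),A,P.round(1),np.hypot(*d[:2]).round(1),np.degrees(np.arctan2(d[1],d[0])).round(1))
E
python3 ring.py r1.png "(441,-351)"
```

```text
[ 440.84386187 -423.52011196  132.44448955] [-0.95676771 -0.95648485]
[320.75431683 127.68303566]
ring (319.5, 389.0) 331.9342041015625 71856.5 [ 439.8 -537.5   12. ] ell ((357.51739501953125, 394.8775329589844), (208.2866973876953, 632.715576171875), 86.239013671875)
ring (531.0, 167.0) 76.05928802490234 15874.5 [ 573.3 -374.    12. ] ell ((532.4104614257812, 170.58734130859375), (134.43048095703125, 150.51416015625), 63.824913024902344)
ring (317.9090270996094, 132.13607788085938) 77.9912338256836 16733.0 [ 439.3 -353.6   12. ] ell ((317.0240783691406, 129.0915985107422), (142.77296447753906, 149.5896453857422), 175.49374389648438)
dot [290.2 188.1] 32.5 [ 422.6 -386.    23. ] 36.5 -117.3
dot [379.1 127.8] 34.0 [ 474.7 -351.1   23. ] 35.4 4.0
dot [334.7 127.4] 92.5 [ 449.  -350.8   23. ] 10.1 15.5
dot [280.5  77. ] 48.0 [ 418.5 -323.5   23. ] 36.5 124.7
```

View pics/r1.png

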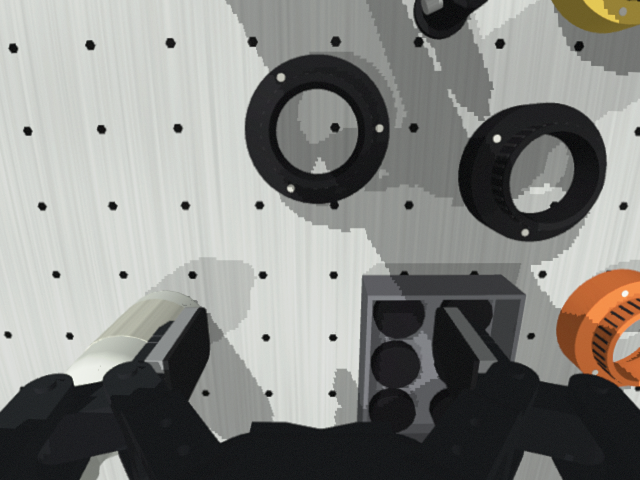

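Call:
apply_moves(
  commands=[
    [-1,34.8,-1.4,0,0],
    [-1,34.7,-1.4,0,10],
    [-1,0,0,0,10],
    [-1,0,0,0,10],
    [-1,0,0,0,10],
    [-1,0,0,0,10],
    [-1,0,0,0,10],
    [-1,0,0,0,10],
    [-1,0,0,0,10],
    [-1,0,0,0,10],
    [-1,0,0,30,0],
    [-1,0,0,30,0],
    [-1,0,0,25,0],
    [-1,0,0,0,0],
    [1,0,0,0,0],
    [1,0,0,0,0],
    [1,0,0,0,0],
    [1,0,0,0,0],
    [1,0,0,0,0],
  ],
  newtons=25,
)

```text
time_s: 40.67
eef_pos: [438.1, -354.0, 47.4]
ee_rot: [0.001, 1.0, -0.0, 0.001]
force: [-1.1, 1.4, 5.6]
grip_width: 0.697
grip_force: 26.0
```

Call:
apply_moves(
  commands=[
    [-1,0,0,0,0],
    [-1,0,0,0,0],
    [-1,0,0,0,0],
    [-1,0,0,0,-10],
    [-1,0,0,0,-10],
    [-1,0,0,0,-10],
    [-1,0,0,0,-10],
    [-1,0,0,0,-10],
    [-1,0,0,0,-10],
    [-1,0,0,0,-10],
    [-1,0,0,0,-10],
    [-1,0,0,0,-10],
    [-1,0,0,0,0],
    [-1,0,0,0,0],
    [1,0,0,0,0],
    [1,0,0,0,0],
    [1,0,0,0,0],
    [1,0,0,0,0],
    [1,0,0,0,0],
    [1,0,0,0,0],
  ],
  newtons=80,
)

```text
time_s: 43.18
eef_pos: [437.7, -353.6, 46.5]
ee_rot: [0.0, 0.708, 0.707, -0.0]
force: [-1.7, 2.9, 9.2]
grip_width: 0.67
grip_force: 85.7
```

```bash
cat > held.py <<'E'
from h import *
import sys
s=sense();print(s['eef_pos'],s['force'],s['grip_width'])
c,im=snap('wrist',sys.argv[1]); g=cv2.cvtColor(im,cv2.COLOR_BGR2GRAY)
w=(g>95).astype(np.uint8); zf=s['eef_pos'][2]-27.5+3.5
for k in cv2.findContours(w,cv2.RETR_LIST,cv2.CHAIN_APPROX_NONE)[0]:
    A=cv2.contourArea(k)
    if 15<A<250 and len(k)<70:
        m=cv2.moments(k); p=np.array([m['m10'],m['m01']])/m['m00']
        d=onz(c,*p,zf)-s['eef_pos']
        if np.hypot(*d[:2])<45: print('dot',p.round(1),A,np.hypot(*d[:2]).round(1),np.degrees(np.arctan2(d[1],d[0])).round(1))
E
python3 held.py r2.png
```

```text
[ 437.7152481  -353.56296478   46.54588126] [-1.65742246  2.93277407  9.20729444] 0.6704692618042055
dot [243.7 367.2] 15.5 44.0 -140.4
dot [346.7 282. ] 132.0 16.1 49.3
dot [269.5 243.5] 102.5 35.0 125.2
```

Call:
apply_moves(
  commands=[
    [1,0,0,-42,0],
    [1,0,0,-42,0],
    [1,0,0,-42,0],
    [1,0,0,-42,0],
    [1,50.2,12.3,0,0],
    [1,50.2,12.3,0,0],
    [1,50.2,12.3,0,0],
    [1,50.2,12.3,0,0],
    [1,50.2,12.3,0,0],
    [1,50.2,12.3,0,0],
    [1,50.2,12.3,0,0],
    [1,50.2,12.3,0,0],
    [1,50.2,12.3,0,0],
    [1,50.2,12.3,0,0],
    [1,0,0,0,-10],
    [1,0,0,0,-10],
    [1,0,0,0,-10],
    [1,0,0,0,0],
    [1,0,0,0,0],
    [1,0,0,0,0],
  ],
)

```text
time_s: 45.72
eef_pos: [560.7, 148.5, 213.4]
ee_rot: [-0.0, 0.501, 0.865, -0.0]
force: [-0.1, -0.7, -2.0]
grip_width: 0.673
grip_force: 86.8
```

```bash
python3 held.py r3.png; python3 - <<'E'
from h import *
c,im=snap('top','top3.png')
m=cv2.inRange(cv2.cvtColor(im,cv2.COLOR_BGR2HSV),(80,25,60),(105,255,255))
for k in cv2.findContours(m,cv2.RETR_EXTERNAL,cv2.CHAIN_APPROX_NONE)[0]:
    if cv2.contourArea(k)>20: print(cv2.boundingRect(k),cv2.contourArea(k))
E
```

```text
[560.72141859 148.47312282 213.43208016] [-0.11048821 -0.72184954 -2.04740783] 0.6732311832418599
dot [349.4 342.8] 36.5 19.7 -23.0
dot [269.7 243.4] 99.0 35.3 155.3
```

Call:
apply_moves(
  commands=[
    [1,0.5,0.6,20,0],
    [1,0,0,17,0],
    [1,0,0,2,0],
    [1,0,0,1,0],
    [1,0,0,1,0],
    [1,0,0,1,0],
    [1,0,0,0,0],
  ],
)

```text
time_s: 46.7
eef_pos: [561.1, 149.3, 171.6]
ee_rot: [0.0, 0.5, 0.866, 0.0]
force: [0.0, 0.7, -1.4]
grip_width: 0.669
grip_force: 86.8
```

Call:
apply_moves(
  commands=[
    [1,0,0,1,0],
    [1,0,0,1,0],
    [1,0,0,0,0],
  ],
)

```text
time_s: 47.08
eef_pos: [561.0, 149.2, 169.3]
ee_rot: [-0.0, 0.5, 0.866, -0.0]
force: [-0.2, -0.4, -1.9]
grip_width: 0.672
grip_force: 86.8
```

Call:
apply_moves(
  commands=[
    [1,0,0,1,0],
    [1,0,0,0.5,0],
    [1,0,0,0,0],
    [1,0,0,0,0],
  ],
)

```text
time_s: 47.58
eef_pos: [561.0, 149.3, 168.0]
ee_rot: [0.0, 0.5, 0.866, 0.0]
force: [-0.1, -1.1, -2.2]
grip_width: 0.677
grip_force: 86.8
```

Call:
apply_moves(
  commands=[
    [1,0,0,0.5,0],
    [1,0,0,0.3,0],
    [1,0,0,0,0],
    [1,0,0,0,0],
  ],
)

```text
time_s: 48.08
eef_pos: [561.1, 149.3, 167.3]
ee_rot: [0.0, 0.5, 0.866, 0.0]
force: [-0.4, 1.7, 1.0]
grip_width: 0.676
grip_force: 87.0
```

Call:
apply_moves(
  commands=[
    [1,0,0,0.6,10],
    [1,0,0,0.6,10],
    [1,0,0,0.6,10],
    [1,0,0,0.6,10],
  ],
)

```text
time_s: 48.58
eef_pos: [561.1, 149.2, 164.7]
ee_rot: [0.0, 0.768, 0.64, 0.0]
force: [-0.8, 0.0, -0.8]
grip_width: 0.671
grip_force: 86.8
```

Call:
apply_moves(
  commands=[
    [1,0,0,0.6,10],
    [1,0,0,0.6,10],
    [1,0,0,0.6,10],
    [1,0,0,0,0],
  ],
)

```text
time_s: 49.08
eef_pos: [561.1, 149.1, 162.9]
ee_rot: [0.0, 0.906, 0.423, -0.0]
force: [0.8, 0.0, -1.8]
grip_width: 0.672
grip_force: 86.8
```

```bash
python3 -c "
from h import *
s=sense();print(s['eef_pos'],s['force'],s['wrist_torque'],s['joints'][5])"
```

```text
[561.09243552 149.14885679 162.86388658] [ 0.82359637  0.0140776  -1.78136062] [-0.04539816 -0.08690742 -0.03576665] 0.7554156674859691
```

Call:
apply_moves(
  commands=[
    [1,0,0,0.5,8],
    [1,0,0,0.4,8],
    [1,0,0,0,4],
    [1,0,0,0,4],
    [1,0,0,0,0],
  ],
)

```text
time_s: 49.7
eef_pos: [561.2, 149.2, 162.3]
ee_rot: [0.0, 0.974, 0.226, 0.0]
force: [-0.3, -1.1, 0.8]
grip_width: 0.671
grip_force: 87.0
```

```bash
python3 -c "
from h import *
s=sense();print(s['eef_pos'],s['force'],s['wrist_torque'],s['joints'][5])"
```

```text
[561.16345756 149.18807279 162.27796042] [-0.26409408 -1.09218544  0.84808618] [-0.07926539 -0.04195708 -0.02128548] 1.1721278988406088
```

Call:
apply_moves(
  commands=[
    [1,0,0,0,4],
    [1,0,0,0,4],
    [1,0,0,0,0],
  ],
)

```text
time_s: 50.08
eef_pos: [561.4, 149.2, 162.2]
ee_rot: [0.0, 0.987, 0.158, 0.0]
force: [2.8, 0.1, -1.9]
grip_width: 0.672
grip_force: 86.8
```

```bash
python3 -c "
from h import *
s=sense();print(s['eef_pos'],s['force'],s['wrist_torque'],s['joints'][5])"
```

```text
[561.35619363 149.19606015 162.20244944] [ 2.800483    0.07177335 -1.90413959] [-0.23462309 -0.41927424  0.00637285] 1.3118299543932195
```

Call:
apply_moves(
  commands=[
    [1,0,0,0,4],
    [1,0,0,0,0],
  ],
)

```text
time_s: 50.32
eef_pos: [561.3, 149.3, 162.2]
ee_rot: [0.0, 0.992, 0.124, 0.0]
force: [3.4, 0.9, -1.6]
grip_width: 0.677
grip_force: 86.8
```

```bash
python3 -c "
from h import *
s=sense();print(s['eef_pos'],s['force'],s['wrist_torque'],s['joints'][5])"
```

```text
[561.32907491 149.25384933 162.17931253] [ 3.4322783   0.85830073 -1.64381236] [-0.23225016 -0.62664785  0.55091974] 1.3815674614377644
```

Call:
apply_moves(
  commands=[
    [1,0,0,0,3],
    [1,0,0,0,0],
    [1,0,0,0,0],
  ],
)

```text
time_s: 50.7
eef_pos: [561.3, 149.3, 162.2]
ee_rot: [0.0, 0.995, 0.097, 0.0]
force: [4.2, 0.5, -2.7]
grip_width: 0.674
grip_force: 86.9
```

```bash
python3 -c "
from h import *
s=sense();print(s['eef_pos'],s['force'],s['wrist_torque'],s['joints'][5])"
```

```text
[561.28878735 149.31703429 162.18902841] [ 4.20347491  0.48113999 -2.72327511] [-0.08052185 -0.82391423  1.56448894] 1.4350555158167557
```

Call:
apply_moves(
  commands=[
    [-1,0,0,0,0],
    [-1,0,0,0,0],
    [-1,0,0,0,0],
    [-1,0,0,-25,0],
    [-1,0,0,-25,-9.9],
    [-1,0,0,0,-9.9],
    [-1,0,0,0,-9.9],
    [-1,0,0,0,-9.9],
    [-1,0,0,0,-9.9],
    [-1,0,0,0,-9.9],
    [-1,0,0,0,-9.9],
    [-1,0,0,0,-9.9],
    [-1,-22,-47,0,0],
    [-1,-22,-47,0,0],
    [-1,-21,-46,0,0],
    [-1,0,0,40,0],
    [-1,0,0,40,0],
    [-1,0,0,0,0],
    [-1,0,0,0,0],
    [-1,0,0,0,0],
  ],
)

```text
time_s: 53.2
eef_pos: [422.0, 83.8, 133.4]
ee_rot: [0.001, 0.706, 0.708, 0.001]
force: [-0.3, -0.0, -0.1]
grip_width: 1.0
grip_force: 0.0
```

```bash
python3 - <<'E'
from h import *
s=sense();print(s['eef_pos'],s['joints'][[0,5]])
c,im=snap('wrist','cap1.png'); print(proj(c,(421,155,19)),proj(c,(421,155,33)))
h=cv2.cvtColor(im,cv2.COLOR_BGR2HSV);print(h[125:140:5,300:340:10].reshape(-1,3).tolist())
b,g,r=[im[:,:,i].astype(int) for i in range(3)]
m=((r-b)>12).astype(np.uint8); m=cv2.morphologyEx(m,cv2.MORPH_OPEN,np.ones((5,5)))
for k in cv2.findContours(m,cv2.RETR_EXTERNAL,cv2.CHAIN_APPROX_NONE)[0]:
    if cv2.contourArea(k)>3000:
        q,R=cv2.minEnclosingCircle(k);print(q,R,cv2.contourArea(k),cv2.boundingRect(k),onz(c,*q,19).round(1))
gg=cv2.GaussianBlur(cv2.cvtColor(im,cv2.COLOR_BGR2GRAY),(5,5),1)
H=cv2.HoughCircles(gg,cv2.HOUGH_GRADIENT,1,5,param1=60,param2=25,minRadius=40,maxRadius=90)
if H is not None:
  for q in H[0][:6]: print('H',q,onz(c,q[0],q[1],33).round(1),onz(c,q[0],q[1],19).round(1))
E
```

```text
[422.0108732   83.83559913 133.44362126] [-0.07761452 -0.08067494]
[319.04340321 130.56707739] [318.98647448 130.64545731]
[[25, 14, 221], [28, 14, 219], [28, 14, 220], [28, 15, 220], [28, 15, 220], [28, 14, 220], [28, 14, 220], [28, 14, 220], [25, 13, 221], [30, 13, 219], [25, 14, 221], [27, 13, 219]]
H [318.5 121.5  76.2] [420.7 159.9  33. ] [420.7 160.2  19. ]
H [311.5 122.5  74. ] [416.9 159.3  33. ] [416.6 159.6  19. ]
H [314.5 117.5  68.5] [418.5 162.   33. ] [418.3 162.4  19. ]
H [324.5 118.5  82.5] [424.  161.5  33. ] [424.2 161.9  19. ]
H [319.5 113.5  62.8] [421.3 164.1  33. ] [421.3 164.7  19. ]
H [304.5 122.5  79.5] [413.  159.3  33. ] [412.4 159.6  19. ]
```

```bash
python3 - <<'E'
from h import *
c=cal('wrist');im=cv2.imread('pics/cap1.png')
b,g,r=[cv2.GaussianBlur(im,(3,3),0)[:,:,i].astype(int) for i in range(3)]
for t in(4,6,8):
    m=((r-b)>t).astype(np.uint8); m=cv2.morphologyEx(m,cv2.MORPH_OPEN,np.ones((5,5)))
    for k in cv2.findContours(m,cv2.RETR_EXTERNAL,cv2.CHAIN_APPROX_NONE)[0]:
        if cv2.contourArea(k)>3000:
            q,R=cv2.minEnclosingCircle(k);e=cv2.fitEllipse(k);print(t,q,R,e,cv2.contourArea(k),cv2.boundingRect(k),onz(c,*e[0],19).round(1))
E
```

```text
4 (313.51690673828125, 123.31144714355469) 75.1417007446289 ((313.77587890625, 123.31695556640625), (144.47833251953125, 149.3474884033203), 178.71417236328125) 16944.5 (242, 49, 145, 150) [417.7 159.1  19. ]
6 (313.5477600097656, 123.23567199707031) 74.64814758300781 ((312.5977783203125, 121.04327392578125), (140.4364013671875, 147.08950805664062), 43.76052474975586) 16070.0 (242, 49, 144, 149) [417.  160.4  19. ]
8 (312.0601806640625, 122.73920440673828) 73.94839477539062 ((310.467529296875, 118.37538146972656), (133.0352783203125, 143.7962188720703), 47.623409271240234) 14409.5 (243, 50, 143, 147) [415.8 161.9  19. ]
```

Call:
apply_moves(
  commands=[
    [-1,37.4,-2.5,0,0],
    [-1,37.3,-2.4,0,10],
    [-1,0,0,0,10],
    [-1,0,0,0,10],
    [-1,0,0,0,10],
    [-1,0,0,0,10],
    [-1,0,0,0,10],
    [-1,0,0,0,10],
    [-1,0,0,0,10],
    [-1,0,0,0,10],
    [-1,0,0,31,0],
    [-1,0,0,31,0],
    [-1,0,0,29,0],
    [-1,0,0,0,0],
    [1,0,0,0,0],
    [1,0,0,0,0],
    [1,0,0,0,0],
    [1,0,0,0,0],
    [1,0,0,0,0],
  ],
  newtons=25,
)

```text
time_s: 55.62
eef_pos: [416.9, 158.7, 42.7]
ee_rot: [-0.0, 1.0, 0.002, 0.001]
force: [-2.6, 0.0, 8.5]
grip_width: 0.64
grip_force: 24.8
```

Call:
apply_moves(
  commands=[
    [-1,0,0,0,0],
    [-1,0,0,0,0],
    [-1,0,0,0,0],
    [-1,0,0,0,-10],
    [-1,0,0,0,-10],
    [-1,0,0,0,-10],
    [-1,0,0,0,-10],
    [-1,0,0,0,-10],
    [-1,0,0,0,-10],
    [-1,0,0,0,-10],
    [-1,0,0,0,-10],
    [-1,0,0,0,-10],
    [-1,0,0,0,0],
    [-1,0,0,0,0],
    [1,0,0,0,0],
    [1,0,0,0,0],
    [1,0,0,0,0],
    [1,0,0,0,0],
    [1,0,0,0,0],
    [1,0,0,0,0],
  ],
  newtons=35,
)

```text
time_s: 58.12
eef_pos: [416.2, 158.5, 41.5]
ee_rot: [0.0, 0.706, 0.708, 0.0]
force: [-2.6, -0.4, 8.0]
grip_width: 0.641
grip_force: 35.6
```

Call:
apply_moves(
  commands=[
    [1,0,0,-44,0],
    [1,0,0,-44,0],
    [1,0,0,-44,0],
    [1,0,0,-44,0],
    [1,4,31,0,0],
    [1,4,31,0,0],
    [1,4,31,0,0],
    [1,4,31,0,0],
    [1,4,31,0,0],
    [1,0,0,0,0],
    [1,0,0,0,0],
    [1,0,0,0,0],
  ],
)

```text
time_s: 59.62
eef_pos: [570.4, 179.0, 217.3]
ee_rot: [-0.0, 0.706, 0.708, -0.0]
force: [-0.2, 0.3, 0.1]
grip_width: 0.634
grip_force: 37.8
```

```bash
python3 cellm.py cell0.png 571.8,257.4 127.3
```

```text
[570.4300287  179.00839378 217.29649006] 0.10534819225905877 0.6340768903000775
[323.       114.        60.641495] [571.3 258.7 127.3]
[332.      129.       73.42552] [576.1 251.1 127.3]
[315.       131.        77.676994] [567.1 250.  127.3]
[332.       129.        57.033455] [576.1 251.1 127.3]
[335.       97.       69.46412] [577.5 267.1 127.3]
[315.      131.       45.62481] [567.1 250.  127.3]
[304.       123.        62.437042] [561.3 254.1 127.3]
[323.       114.        44.993458] [571.3 258.7 127.3]
[335.        97.        45.004177] [577.5 267.1 127.3]
bore ((322.2757263183594, 115.11901092529297), (85.56684112548828, 89.5788803100586), 1.329773187637329) [571.  258.3 120.3] [570.9 258.1 127.3]
```

Call:
apply_moves(
  commands=[
    [1,39.3,0.2,0,0],
    [1,39.3,0.2,0,0],
    [1,0,0,22,0],
    [1,0,0,22,0],
    [1,0,0,0,0],
    [1,0,0,2,0],
    [1,0,0,2,0],
    [1,0,0,2,0],
    [1,0,0,0,0],
  ],
)

```text
time_s: 60.8
eef_pos: [571.2, 257.5, 167.1]
ee_rot: [-0.0, 0.706, 0.708, -0.0]
force: [0.2, 0.9, -1.8]
grip_width: 0.636
grip_force: 37.8
```

Call:
apply_moves(
  commands=[
    [1,0,0,2,0],
    [1,0,0,2,0],
    [1,0,0,2,0],
    [1,0,0,2,0],
    [1,0,0,2,0],
    [1,0,0,1.5,0],
    [1,0,0,0,0],
  ],
)

```text
time_s: 61.68
eef_pos: [571.2, 257.6, 155.5]
ee_rot: [-0.0, 0.706, 0.708, -0.0]
force: [-0.5, 0.8, -0.8]
grip_width: 0.636
grip_force: 37.8
```

Sliding on freely. Lower to contact, release, retreat.

Call:
apply_moves(
  commands=[
    [1,0,0,1,0],
    [1,0,0,1,0],
    [1,0,0,0,0],
    [1,0,0,0,0],
  ],
)

```text
time_s: 62.18
eef_pos: [571.2, 257.6, 153.6]
ee_rot: [0.0, 0.706, 0.708, 0.0]
force: [-0.8, 0.2, -0.7]
grip_width: 0.635
grip_force: 37.8
```

Call:
apply_moves(
  commands=[
    [-1,0,0,0,0],
    [-1,0,0,0,0],
    [-1,0,0,0,0],
    [-1,0,0,-30,0],
    [-1,0,0,-30,0],
    [-1,-40,0,0,0],
    [-1,-40,0,0,0],
    [-1,-40,0,-20,0],
    [-1,-20,0,-20,0],
    [-1,0,0,0,0],
    [-1,0,0,0,0],
    [-1,0,0,0,0],
  ],
)

```text
time_s: 63.68
eef_pos: [571.3, 118.6, 252.6]
ee_rot: [-0.001, 0.706, 0.709, -0.001]
force: [-0.1, 0.4, 0.4]
grip_width: 1.001
grip_force: 0.0
```

```bash
python3 - <<'E'
from h import *
s=sense();print(s['eef_pos'])
c,im=snap('wrist','fin.png')
for p in [(570.8,257.5,145),(561.2,149,155),(561.2,149,139)]:print(proj(c,p))
E
```

```text
[571.29303636 118.55256596 252.61362231]
[321.24636889  -0.5640247 ]
[303.92601961 203.79033647]
[305.07440713 198.9463921 ]
```

View pics/fin.png

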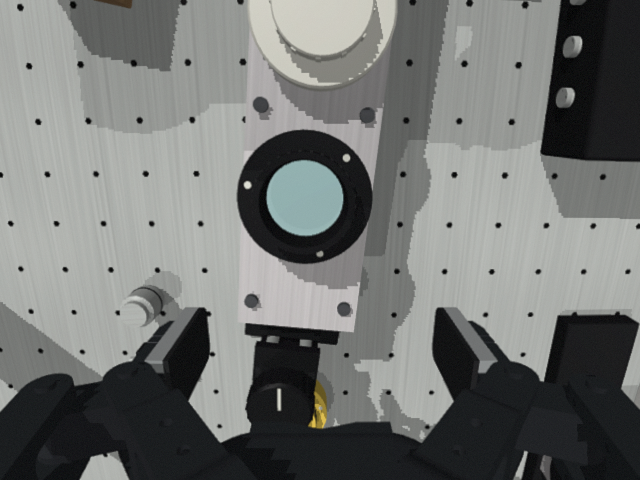

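Call:
apply_moves(
  commands=[
    [-1,30,0,0,0],
    [-1,30,0,0,0],
    [-1,0,0,0,0],
    [-1,0,0,0,0],
    [-1,0,0,0,0],
  ],
)

```text
time_s: 64.35
eef_pos: [571.5, 176.9, 253.5]
ee_rot: [0.0, 0.706, 0.708, -0.0]
force: [0.2, -0.3, 0.0]
grip_width: 1.004
grip_force: 0.0
```

```bash
python3 - <<'E'
from h import *
s=sense();print(s['eef_pos'])
c,im=snap('wrist','cap2.png')
b,g,r=[cv2.GaussianBlur(im,(3,3),0)[:,:,i].astype(int) for i in range(3)]
m=((r-b)>4).astype(np.uint8); m=cv2.morphologyEx(m,cv2.MORPH_OPEN,np.ones((5,5)))
for k in cv2.findContours(m,cv2.RETR_EXTERNAL,cv2.CHAIN_APPROX_NONE)[0]:
    if cv2.contourArea(k)>3000:
        e=cv2.fitEllipse(k);x,y,w,h=cv2.boundingRect(k);print(e,(x,y,w,h))
        for z in(111,130):print(z,onz(c,*e[0],z).round(1),[onz(c,*p,z).round(1).tolist() for p in((x,y+h/2),(x+w,y+h/2),(x+w/2,y),(x+w/2,y+h))])
E
```

```text
[571.52654947 176.90669069 253.50577439]
((320.28912353515625, 111.56928253173828), (140.4928741455078, 146.29058837890625), 2.0488219261169434) (250, 39, 141, 147)
111 [570.9 260.  111. ] [[524.9, 259.5, 111.0], [617.2, 259.6, 111.0], [571.0, 303.6, 111.0], [571.1, 211.2, 111.0]]
130 [571.  259.2 130. ] [[528.3, 258.7, 130.0], [613.9, 258.8, 130.0], [571.1, 299.6, 130.0], [571.2, 214.0, 130.0]]
((86.54815673828125, 33.00973129272461), (77.01145935058594, 160.4782257080078), 96.63179779052734) (11, 0, 137, 79)
111 [422.5 309.3 111. ] [[371.1, 307.3, 111.0], [462.0, 304.4, 111.0], [420.5, 328.5, 111.0], [413.8, 281.8, 111.0]]
130 [433.3 304.9 130. ] [[385.5, 303.1, 130.0], [469.9, 300.4, 130.0], [431.4, 322.7, 130.0], [425.2, 279.4, 130.0]]
```

```bash
python3 -c "
from rig import ctrl
print(ctrl.finish_job())"
```

```text
the job is handed in; nothing more can be done
None
```

I handed the job in at about 64 s, with no verdict returned: the jack lifts the arm about 1 mm, the one glass found is in the cell nearer the jack with a ring turned to about 1.5 N m (0.6 asked), and the cap sits level on the other cell.

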